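Clear the plate cradle and hold its sprung jaw open at the size mark

TASK

Get the plate cradle ready for the next plate: hang the wooden rib that was left on its cork bed on the empty hook of the tool rack by its hole, and then pull the cradle's black bar out against the springs until the yellow pointer is level with the red size marker. Finish still holding the bar there, steady, so that the plate can be set in; do not let go. Leave the red marker and the other things on the table where they are.

Things in the scene. Friction and masses are not known exactly. Their poses are not given: they have to be found in the camera images.
- cradle: Plate cradle, fixed: blue base 310 x 200 mm, top 20 mm up, front bearing block at x -138 to -158 mm (56 mm high), two dark spring barrels in front of it (24 mm thick, y +-50, x -158 to -194 mm). Fixed jaw at +x: two rubber rollers, 22 mm thick, at x 115, y +-50 mm, tops 86 mm up. Origin: on the table, mid-fixture; x from the pull bar to the fixed jaw; the bar is pulled along -x.
- bed (a point): Centre of the cradle's cork bed, on its top, 50 mm above the table; the bed is 80 mm (cradle x) by 130 mm (cradle y), centred at x 45 mm of the cradle.
- jaw: Sliding jaw of the cradle: carriage with two rubber rollers (closed: x -20, y +-50 mm of the cradle, 22 mm thick, tops 86 mm up), two 10 mm pull rods at y +-50 mm, and the pull bar. Its frame is the cradle's when closed; it slides 0 to 80 mm along the cradle's -x and starts closed. Springs pull it shut: 4.5 N closed, 1 N more per 10 mm; it closes when let go.
- bar: The black pull bar on the jaw's rods, origin at its centre: a grip sleeve that can turn stiffly about its length, round, 16 mm thick, 130 mm long along the cradle's y, 40 mm above the table, at x -225 mm of the cradle when closed. Behind its middle 59 mm are free to the bearing block, and 90 mm between the rods, so it can be gripped from above, one finger before and one behind it.
- pointer (a point): Tip of the yellow pointer on the -y end of the sliding carriage, 36 mm above the table; it moves with the pull bar.
- marker: Red size marker, 10 mm wide along the pull, 24 mm long, 16 mm high, clamped on the white scale at the base's -y edge, 30 to 65 mm along the pull from the closed pointer. Origin: centre of its width, on its underside, 25 mm above the table; axes as the cradle's. Level: the pointer is at x = 0 in the marker's frame. A push over 12 N shifts it.
- rib: Loose potter's rib: flat brown wood 120 x 40 x 8 mm, 30 to 55 g, one end round, the other square with an 18 mm hole. It starts flat on the cork bed between the rollers, roughly along the cradle's y. Origin: centre of its underside, midway along its length; x along it towards the holed end.
- rib_hole (a point): Centre of the rib's hole, at mid thickness, 42 mm from the rib's origin along its x; the square end is 18 mm further on.
- hook: The empty brass hook on the tool rack, fixed, L-shaped, 6 mm wire: from the origin, 200 mm above the table, a level arm runs 45 mm along the hook's -x (roughly towards the robot), then turns straight up; its round tip is 25 mm above the arm's axis. The rack's two other hooks are alike, 100 or 200 mm aside, and carry a brush and a loop tool that hang 145 mm down.
- rack: Wooden tool rack, fixed: foot 100 x 340 x 20 mm, a post at each end, cross rail 340 mm long along its y, 18 mm thick, from 180 to 225 mm above the table; three brass hooks on it at y -100, 0 and 100 mm. Origin: on the table, under the hooks' roots; the hooks point along its -x.
- plate: Terracotta biscuit plate, 164 mm diameter, 22 mm high, on the table; leave alone. Origin: centre of its underside.
- stone: Grey rubbing stone 100 x 60 x 42 mm; leave alone. Origin: centre of its underside.
- spoon: Metal spoon lying on the table; leave alone.
- cutter_big: Blue plastic ring cutter, 84 mm diameter, 28 mm high; leave alone. Origin: centre of its underside.
- cutter_small: Blue plastic ring cutter, 60 mm diameter, 28 mm high; leave alone. Origin: centre of its underside.
- jar: Glaze jar with black cap, 64 mm diameter, 80 mm high; leave alone. Origin: centre of its underside.
- mug: Unfired pale mug, 80 mm diameter, 90 mm high, handle on its +y; leave alone. Origin: centre of its underside.

How it is judged:
By the outcome, as a careful person would: the job done as asked, in the order asked, and still so for the second after the job is handed in, while the arm keeps its last pose, push and grip.
It also fails if it takes over 58 s, if anything falls off the work surface, if the arm or the gripper's body presses on something with over 40 N, if the wrist force passes 120 N, or if a joint passes its speed limit or range.

ROBOT

A 6-joint arm with a two-finger parallel gripper is mounted at the origin on the work surface. World frame = base frame: x ahead of the robot, y to its left, z up, the work surface at z = 0. Lengths are in mm, angles in rad, forces in N, time in s.
With the tool pointing down it reaches from about 325 to 875 mm from the base axis. Payload 4.4 kg.
Tool frame: the origin (TCP) lies where the fingers leave the gripper's body, on its centre line; the fingertips stand 73 mm ahead of it and the grasp point (between the pads) lies 54 mm ahead of it; z points along the fingers, y is the line along which they close (so a half turn about z gives the same grasp; the last joint's range is limited). The gripper opens to 85 mm and grips with 20 to 120 N. Pads are 22 mm wide; open, the fingers measure 114 mm over their backs; the gripper's body (76 mm by 85 mm) begins 54 mm behind the grasp point. The pads swing forward as they close: fully open they stand 13 mm farther back than shut.
Start: joints at [1.165, 0.207, 1.542, -0, 1.393, -0.15], TCP at [144.94, 556.435, 303.882] pointing down, gripper open.
Joint ranges: [-2.73, 2.73], [-0.86, 2.22], [0.23, 2.46], [-1.11, 4.25], [0.08, 2.63], [-2.82, 2.82]. Speed limits (rad/s): [2.79, 2.79, 3.14, 3.14, 3.14, 3.14].

INTERFACE

Orientations are given as a 3x3 rotation matrix whose columns are the frame's x, y, z axes.
In Python, from plant import ctrl gives the robot as it stands. Calls block until the motion is done:
- ctrl.move_ptp(position, orientation): joint-space move of the TCP to a pose.
- ctrl.move_l(position, rot=None, vel=150, threshold=None): straight line of the TCP; rot=None keeps the orientation; vel is the mean speed in mm/s. With threshold (N) it stops when the force on the tool has changed by that much, and returns True; else False.
- ctrl.set_joints(angles): joint-space move.
- ctrl.gripper_to(opening, force=None): finger opening in mm; force is the grip in N (None keeps the last); returns when the fingers have stopped.
- ctrl.hold(seconds).
- ctrl.solve_ik(position, orientation): joint angles nearest the present ones, or None.
- ctrl.read_state(): the state.
- ctrl.grab_frame(name): name is "scene" or "top"; returns the picture (420x560x3 uint8, red, green, blue); there is no depth.
- ctrl.camera_params(name): a dict with "mtx" (3x3 intrinsics, pixels), "k1" (the pictures are not rectified: a ray, as slopes to the right and down, at radius r is drawn at 1 + k1 r^2 times it, then the intrinsics apply), "R" (3x3) and "t" (3): a world point X has camera coordinates R X + t. Camera axes: x right, y down, z forward; pixel columns grow to the right and rows downward; lengths in mm; the calibration is good to about 2 mm. A picture is of the moment at which its call begins. camera_params takes no time and is no camera call.
A pose or a line that the arm cannot do raises ctrl.MotionError and nothing moves.
- ctrl.finish_job(): hands the job in; it is judged then, once.
The state is a dict: "t": time; "q": joint angles; "qvel": joint speeds; "tau": joint torques, N m; "eef_pos": TCP position; "eef_rot": TCP orientation; "force": force on the tool from outside, world axes, zero at the start; "wrist_torque": the same for the moment, N m; "grip_width": finger opening in mm; "grasp_force": force on a finger pad.
Only numpy, scipy, OpenCV 4.12 (cv2) and the standard library are available. Lean on these libraries where they do the work, as an engineer would, in place of code of your own. Each camera call takes 0.05 s, during which the arm holds its last target. There are 200 camera calls.

## Working session

There is one attempt and no reset: what is moved stays moved. The work goes in short steps, each a Python script; the robot and the scene stay as the last script left them, time stands still between calls to the robot, and variables do not carry over. Pictures are saved under pics/ and viewed, at most 10 in all, crops included, and the job is handed in when it is done.

```bash
ls; mkdir -p pics; python3 - <<'E'
from plant import ctrl
import cv2,numpy as np
for n in("scene","top"):
    f=ctrl.grab_frame(n); cv2.imwrite(f"pics/{n}0.png",cv2.cvtColor(f,cv2.COLOR_RGB2BGR))
    p=ctrl.camera_params(n); print(n,{k:np.round(v,4).tolist() for k,v in p.items()}, np.round(-np.array(p["R"]).T@p["t"]))
s=ctrl.read_state();print(s["t"],s["eef_rot"],s["force"],s["grip_width"])
E
```

```text
pics
plant.py
scene {'mtx': [[446.4332, 0.0, 280.4669], [0.0, 446.4332, 208.792], [0.0, 0.0, 1.0]], 'k1': -0.0719, 'R': [[-0.1098, 0.9939, -0.0063], [0.8292, 0.0881, -0.5519], [-0.548, -0.0659, -0.8339]], 't': [35.5415, -401.538, 1411.5292]} [1110.   93.  956.]
top {'mtx': [[404.7804, 0.0, 284.6409], [0.0, 404.7804, 210.7114], [0.0, 0.0, 1.0]], 'k1': 0.0014, 'R': [[-0.0209, -0.9998, -0.0042], [-0.9874, 0.0213, -0.1569], [0.157, 0.0008, -0.9876]], 't': [64.4138, 553.5451, 1027.5255]} [ 387.   52. 1102.]
0.1 [[-9.67722818e-01  2.52015683e-01 -8.01523631e-04]
 [ 2.52016787e-01  9.67720969e-01 -1.91438640e-03]
 [ 2.93195830e-04 -2.05459281e-03 -9.99997846e-01]] [-0.30243374  0.24778533 -0.1832994 ] 85.36111451293345
```

View pics/scene0.png

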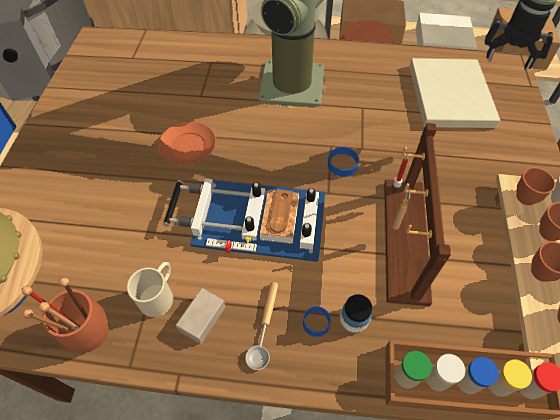

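View pics/top0.png

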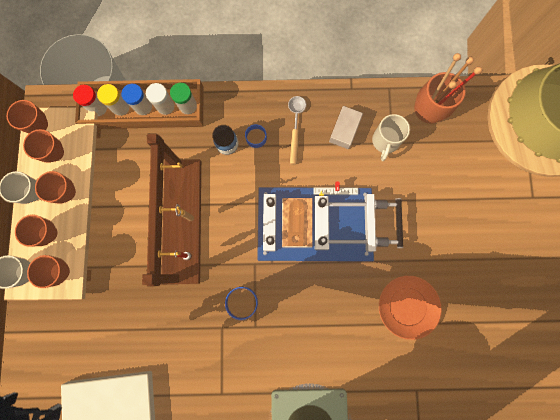

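The views are mirrored. The cradle sits near top (320,223) with its bar at (400,223) towards world -y. The rack is on the left, and the hook at top (170,167) / scene (420,232) looks empty. I'll zoom in on both.

```bash
cat > h.py <<'E'
import numpy as np,cv2
from plant import ctrl
def cam(n):
    p=ctrl.camera_params(n);return [np.array(p[k],float) for k in("mtx","R","t")]+[np.array([p["k1"],0,0,0,0.])]
def ray(n,uv):
    K,R,t,d=cam(n);x=cv2.undistortPoints(np.array([[uv]],float),K,d).ravel()
    v=R.T@np.r_[x,1];return -R.T@t,v/np.linalg.norm(v)
def plane(n,uv,z):
    o,v=ray(n,uv);return o+v*(z-o[2])/v[2]
def tri(us,ut):
    a,u=ray("scene",us);b,v=ray("top",ut)
    s=np.linalg.lstsq(np.c_[u,-v],b-a,rcond=None)[0];p,q=a+s[0]*u,b+s[1]*v
    return (p+q)/2,np.linalg.norm(p-q)
def proj(n,X):
    K,R,t,d=cam(n);return cv2.projectPoints(np.atleast_2d(np.array(X,float)),cv2.Rodrigues(R)[0],t,K,d)[0][:,0]
def crop(im,x,y,w,h,s):
    return cv2.resize(im[y:y+h,x:x+w],None,fx=s,fy=s,interpolation=cv2.INTER_CUBIC)
E
python3 - <<'E'
from h import *
t=cv2.imread("pics/top0.png");s=cv2.imread("pics/scene0.png")
cv2.imwrite("pics/c1.png",np.vstack([crop(t,250,175,160,95,5)[:300*2-0][:475],]))
cv2.imwrite("pics/c2.png",crop(s,160,170,170,100,4.7))
r=np.hstack([crop(t,140,130,65,95,6),crop(s,380,140,65,95,6)]);cv2.imwrite("pics/c3.png",r)
E
```

```text
(no output)
```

View pics/c1.png

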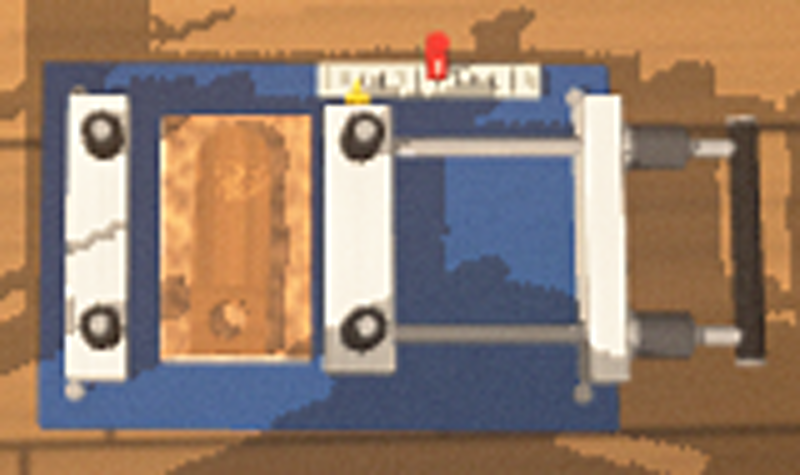

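View pics/c2.png

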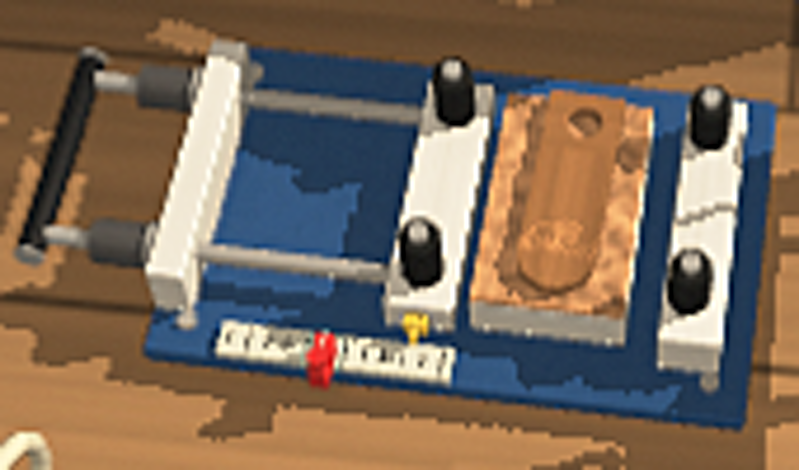

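View pics/c3.png

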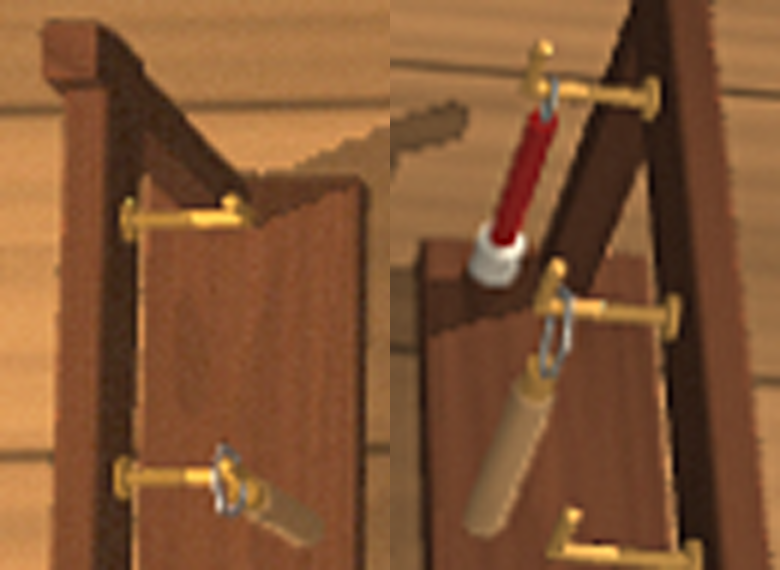

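The top crop shows the rib's hole at about (230,315), towards the robot, with its round end at (238,123). The pointer is at (358,92) and the marker at (437,55). The empty hook has its root at (128,218) and its tip at (232,203), and in the scene crop its tip is at (573,515). The other two hooks carry tools. Next I'll turn these into positions.

```bash
cat > m.py <<'E'
from h import *
np.set_printoptions(precision=1,suppress=True)
T1=lambda x,y:((x+.5)/5-.5+250,(y+.5)/5-.5+175)
S2=lambda x,y:((x+.5)/4.7-.5+160,(y+.5)/4.7-.5+170)
T3=lambda x,y:((x+.5)/6-.5+140,(y+.5)/6-.5+130)
S3=lambda x,y:((x-390+.5)/6-.5+380,(y+.5)/6-.5+140)
def mask(im,lo,hi,box):
    h=cv2.cvtColor(im,cv2.COLOR_BGR2HSV);m=cv2.inRange(h,lo,hi);k=np.zeros_like(m);x,y,w,b=box;k[y:y+b,x:x+w]=m[y:y+b,x:x+w];return k
def cen(m):
    y,x=np.nonzero(m);return (x.mean(),y.mean(),len(x),x.min(),x.max(),y.min(),y.max())
if __name__=="__main__":
    t=cv2.imread("pics/top0.png");s=cv2.imread("pics/scene0.png")
    b=mask(t,(100,100,40),(120,255,255),(250,180,135,90))
    b=cv2.morphologyEx(b,cv2.MORPH_OPEN,np.ones((3,3)))
    P=np.array([plane("top",p[::-1].astype(float),20)[:2] for p in np.argwhere(b)],np.float32)
    r=cv2.minAreaRect(cv2.convexHull(P));print("base",r)
    for n,im,tb,sb in(("red",None,0,0),):
        pass
    R=[mask(t,(0,170,120),(6,255,255),(325,178,25,18)),mask(s,(0,170,120),(6,255,255),(215,235,25,20))]
    Y=[mask(t,(24,140,130),(35,255,255),(310,182,25,18)),mask(s,(24,140,130),(35,255,255),(235,230,25,18))]
    for n,m in(("red",R),("yel",Y)):
        c=[cen(i) for i in m];print(n,*[np.array(i) for i in c]);print(tri(c[1][:2],c[0][:2]))
    print("bar ends",plane("top",T1(743,120),40),plane("top",T1(750,362),40),"tri",tri(S2(92,60),T1(750,360)),tri(S2(30,250),T1(743,120)))
    print("hole tri",tri(S2(585,122),T1(229,315)),plane("top",T1(229,315),58),plane("scene",S2(585,122),58))
    print("round",plane("top",T1(238,122),58),plane("scene",S2(548,278),58))
    print("sq corners",[plane("top",T1(*p),58) for p in((190,350),(272,350))],[plane("scene",S2(*p),58) for p in((552,92),(627,102))])
    print("hook root",tri(S3(695,560),T3(128,219)),"tip",tri(S3(573,515),T3(232,203)),"bend",tri(S3(560,550),T3(238,215)))
    print("hooks roots others",plane("top",T3(125,478),200),plane("top",T3(128,219),200),plane("scene",S3(695,560),200),plane("scene",S3(672,315),200))
E
python3 m.py
```

```text
base ((521.4905395507812, -27.093215942382812), (300.90423583984375, 196.02525329589844), 87.74119567871094)
red [336.9 185.4  34.  335.  339.  182.  190. ] [228.  246.6  49.  225.  230.  241.  252. ]
(array([622.8, -90.5,  32.2]), np.float64(1.2240352206649503))
yel [320.6 193.1   8.  319.  322.  191.  194. ] [247.9 238.    7.  246.  250.  237.  240. ]
(array([600.5, -45.3,  42.8]), np.float64(2.0877122278270424))
bar ends [ 581.6 -250.6   40. ] [ 452.8 -246.    40. ] tri (array([ 454.1, -247.3,   38.5]), np.float64(1.7030519925454382)) (array([ 580.8, -249.5,   44. ]), np.float64(0.01753389851902124))
hole tri (array([481.5,  26.5,  59. ]), np.float64(0.3669165199003485)) [481.6  26.3  58. ] [480.8  26.6  58. ]
round [582.9  19.1  58. ] [577.3  18.3  58. ]
sq corners [array([464. ,  46.9,  58. ]), array([463.1,   4.6,  58. ])] [array([463.3,   7.3,  58. ]), array([465.6,  47.3,  58. ])]
hook root (array([639.7, 333.9, 200.8]), np.float64(1.2060390598221375)) tip (array([639.4, 288.9, 221. ]), np.float64(0.8660904448655087)) bend (array([640.3, 290.6, 200.8]), np.float64(3.400313148968102))
hooks roots others [539.4 333.1 200. ] [640.  334.7 200. ] [639.3 333.5 200. ] [539.8 332.8 200. ]
```

Cross-checks hold. The base yaw is about 88° and the bar measures 129 mm. Square end to hole is 18 mm and hole to round end is 101 mm. The hook arm is 45 mm long at z 200, with hook spacing of 100 mm. Next I'll check IK and the clearance of the threading path.

```bash
cat >> h.py <<'E'
BEND=np.array([639.6,288.8,200.])
def Rt(a):
    s,c=np.sin(np.radians(a)),np.cos(np.radians(a));return np.array([[0,1,0],[c,0,s],[s,0,-c]],float)
RX=np.array([-.998,.066,0]);RX/=np.linalg.norm(RX)
RP=np.c_[RX,np.cross([0,0,-1],RX),[0,0,-1]]
# threading path: tilt, hole centre rel. to bend (y,z)
PATH=[(25,0,45),(25,-1,14),(35,0,9),(45,1.5,5),(55,3,1),(60,8,-2),(60,14,-3)]
def tcp(a,y,z,H):
    return BEND+[0,y,z]-Rt(a)@H
def clear(a,y,z):  # wire-to-wood gap in the rib's mid plane section
    w=np.vstack([np.c_[np.zeros(60),np.linspace(0,22,60)],np.c_[np.linspace(0,45,60),np.zeros(60)]])-[y,z]
    s,c=np.sin(np.radians(a)),np.cos(np.radians(a));u=w@[c,s];n=w@[-s,c]
    g=[]
    for lo,hi in((9,18),(-102,-9)):
        g.append(np.hypot(np.clip(abs(u-(lo+hi)/2)-(hi-lo)/2,0,None),np.clip(abs(n)-4,0,None)).min()-3)
    return np.round(g,1)
E
python3 - <<'E'
from h import *
np.set_printoptions(precision=2,suppress=True)
print(RP)
print("pick",ctrl.solve_ik([529.4,23.3,121],RP),ctrl.solve_ik([529.4,23.3,330],RP))
H=np.array([48,0,67.])
for p in PATH: print(p,clear(*p),tcp(*p,H),ctrl.solve_ik(tcp(*p,H),Rt(p[0])))
print("bar",ctrl.solve_ik([517,-248,94],np.c_[[-1,0.037,0],[.037,1,0],[0,0,-1]]),ctrl.solve_ik([517,-310,94],np.c_[[-1,0.037,0],[.037,1,0],[0,0,-1]]))
E
```

```text
[[-1.    0.07  0.  ]
 [ 0.07  1.    0.  ]
 [ 0.    0.   -1.  ]]
pick [-0.12  0.34  1.8  -0.    1.   -1.62] [-0.12  0.09  1.62 -0.    1.43 -1.62]
(25, 0, 45) [22.2 13.8] [639.6  216.98 285.44] [ 0.04  0.4   1.39  0.45  1.36 -0.05]
(25, -1, 14) [2.5 4.5] [639.6  215.98 254.44] [ 0.04  0.42  1.41  0.45  1.31 -0.08]
(35, 0, 9) [2.1 2.1] [639.6  211.05 236.35] [-0.02  0.45  1.46  0.64  1.31 -0.22]
(45, 1.5, 5) [2.  1.4] [639.6  208.98 218.44] [-0.08  0.5   1.49  0.81  1.33 -0.36]
(55, 3, 1) [1.9 3.5] [639.6  209.39 200.11] [-0.12  0.57  1.52  0.98  1.37 -0.49]
(60, 8, -2) [0.8 4.8] [639.6  214.78 189.93] [-0.13  0.61  1.52  1.06  1.4  -0.55]
(60, 14, -3) [-0.2  5.8] [639.6  220.78 188.93] [-0.12  0.61  1.52  1.06  1.39 -0.55]
bar [-0.6   0.46  1.69 -0.    0.99 -2.13] [-0.68  0.51  1.62 -0.    1.02 -2.22]
```

```bash
sed -i 's/(60,8,-2),(60,14,-3)\]/(60,8,-0.5),(60,12,-0.5)]/' h.py; python3 - <<'E'
from h import *
np.set_printoptions(precision=1,suppress=True)
p=np.array([529.4,23.3,0])
ctrl.move_l([144.9,556.4,400],vel=250)
ctrl.gripper_to(52,force=40)
ctrl.move_ptp(p+[0,0,400],RP)
ctrl.move_l(p+[0,0,150],vel=250)
ctrl.hold(.2)
hit=ctrl.move_l(p+[0,0,112],vel=25,threshold=4)
s=ctrl.read_state();print(hit,s["t"],s["eef_pos"],s["force"])
if hit:
    z=s["eef_pos"][2]+3.
    ctrl.move_l(p+[0,0,z],vel=40)
    ctrl.gripper_to(20,force=40)
    s=ctrl.read_state();print(s["t"],s["eef_pos"],s["force"],s["grip_width"],s["grasp_force"])
E
```

```text
True 5.875 [529.3  23.3 119.3] [-0.7 -0.1  3.8]
6.3833 [529.5  23.3 122.3] [ 1.  -0.1  1.4] 38.8495921750317 40.423824191093445
```

```bash
python3 - <<'E'
from h import *
np.set_printoptions(precision=1,suppress=True)
H=np.array([48,0,68.3])
ctrl.move_l([529.4,23.3,340],vel=250)
s=ctrl.read_state();print(s["grip_width"],s["force"])
a=PATH[0]; P=tcp(*a,H)
ctrl.move_ptp(P+[0,-60,60],Rt(a[0]))
ctrl.move_l(P,vel=150); ctrl.hold(.3)
s=ctrl.read_state();print(s["t"],s["eef_pos"]-P,s["grip_width"])
im={}
for n in("top","scene"):
    im[n]=cv2.cvtColor(ctrl.grab_frame(n),cv2.COLOR_RGB2BGR);cv2.imwrite(f"pics/{n}1.png",im[n])
    print(n,proj(n,[BEND+[0,0,45],BEND+[0,0,25]]))
cv2.imwrite("pics/c4.png",np.hstack([crop(im["top"],140,120,80,90,5),crop(im["scene"],370,180,80,90,5)]))
E
```

```text
38.48598357588736 [-0.4  0.6  0.3]
9.7917 [ 0.5 -0.6  0.9] 38.92854566608444
top [[175.6 160.3]
 [178.  162.8]]
scene [[413.3 218.9]
 [410.8 224.4]]
```

View pics/c4.png

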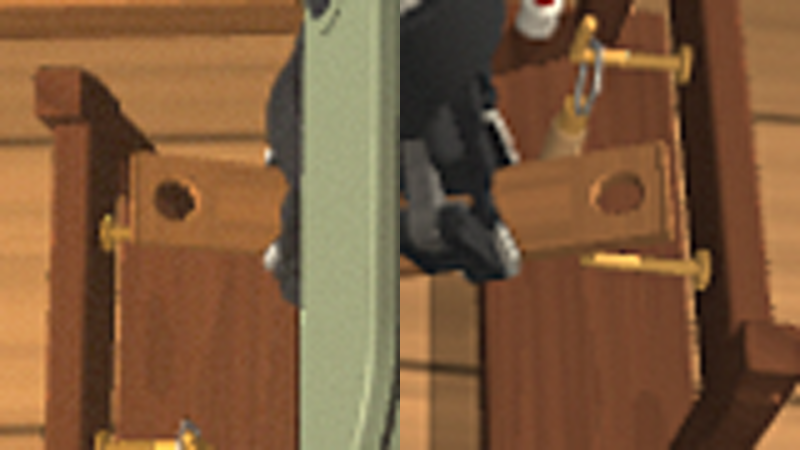

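In the top crop the rib is held with its hole at (177,200), and in the scene crop at (618,193). It sits above the hook tip as intended. I'll triangulate the hole and compare it with the expected rim.

```bash
python3 - <<'E'
from h import *
np.set_printoptions(precision=1,suppress=True)
t=(140+177.5/5-.5,120+200.5/5-.5);s=(370+218.5/5-.5,180+193.5/5-.5)
p,e=tri(s,t);n=-Rt(25)[:,2]
d=p-4*n-(BEND+[0,0,45]);print("hole err",d,e,"in rib frame",Rt(25).T@d)
E
```

```text
hole err [ 0.6  1.4 -0.2] 1.3409086911974497 in rib frame [1.2 0.6 0.8]
```

```bash
python3 - <<'E'
from h import *
np.set_printoptions(precision=1,suppress=True)
H=np.array([49,0.3,68.5])
ctrl.move_l(tcp(25,-1,30,H),Rt(25),vel=100)
f0=ctrl.read_state()["force"]
for p in [(25,-1,14)]+PATH[2:]:
    hit=ctrl.move_l(tcp(*p,H),Rt(p[0]),vel=40,threshold=6)
    s=ctrl.read_state();print(p,hit,s["t"],s["force"]-f0,s["eef_pos"]-tcp(*p,H),s["grip_width"])
    if hit: break
im={}
for n in("top","scene"):
    im[n]=cv2.cvtColor(ctrl.grab_frame(n),cv2.COLOR_RGB2BGR)
cv2.imwrite("pics/c5.png",np.hstack([crop(im["top"],140,120,80,90,5),crop(im["scene"],370,180,80,90,5)]))
E
```

```text
(25, -1, 14) False 10.7417 [ 0.3  0.3 -0.1] [-0.1  0.1 -0.3] 38.79681286736654
(35, 0, 9) False 11.3667 [ 0.4 -0.3  1.2] [0.3 0.  0.5] 38.589642684813725
(45, 1.5, 5) True 11.725 [-0.4 -0.6  0.4] [-0.3  0.1  6.1] 38.60209224644496
```

View pics/c5.png

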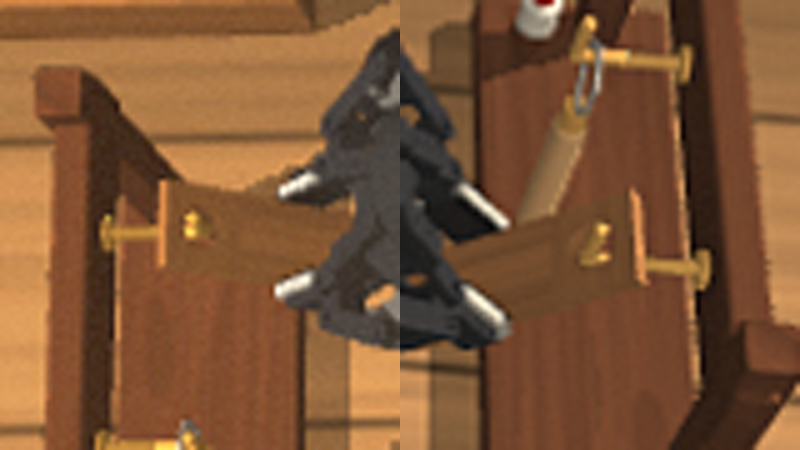

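The hook tip now shows through the hole (top crop (192,225), scene crop (598,243)), so the rib is threaded. The stop was a brief light touch, so I'll carry on slowly.

```bash
python3 - <<'E'
from h import *
np.set_printoptions(precision=1,suppress=True)
H=np.array([49,0.3,68.5])
f0=ctrl.read_state()["force"]
for p in PATH[3:]:
    hit=ctrl.move_l(tcp(*p,H),Rt(p[0]),vel=22,threshold=12)
    s=ctrl.read_state();print(p,hit,s["t"],s["force"]-f0,s["eef_pos"]-tcp(*p,H),s["grip_width"])
    if hit: break
im={}
for n in("top","scene"):
    im[n]=cv2.cvtColor(ctrl.grab_frame(n),cv2.COLOR_RGB2BGR)
cv2.imwrite("pics/c6.png",np.hstack([crop(im["top"],140,120,80,90,5),crop(im["scene"],370,180,80,90,5)]))
E
```

```text
(45, 1.5, 5) False 12.3167 [-0.7  0.2 -0.6] [0.1 0.3 0.3] 38.79067664035866
(55, 3, 1) False 13.3167 [0.1 1.2 0.9] [0.2 0.1 0.5] 38.76591739842009
(60, 8, -0.5) False 13.9333 [0.4 1.4 1.3] [ 0.  -0.  -0.1] 38.709067196254395
(60, 12, -0.5) False 14.2667 [0.6 1.7 1.9] [0.  0.3 0.3] 38.94057522341192
```

View pics/c6.png

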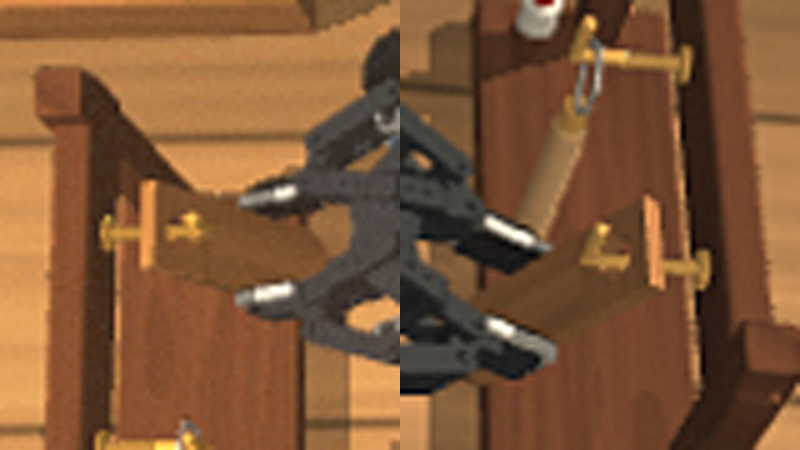

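The hook's arm now passes through the hole and its upright stands in front (scene crop (598,250)). I'll release, back off and check.

```bash
python3 - <<'E'
from h import *
np.set_printoptions(precision=1,suppress=True)
ctrl.gripper_to(60); ctrl.hold(.2)
s=ctrl.read_state();p=np.array(s["eef_pos"]);R=Rt(60)
ctrl.move_l(p-70*R[:,2],vel=100)
ctrl.move_l(p-70*R[:,2]+[-20,-40,130],vel=250)
RB=np.c_[[-.9993,0.037,0],[.037,.9993,0],[0,0,-1]]
ctrl.move_ptp([517,-248,200],RB); ctrl.hold(.3)
print(ctrl.read_state()["t"])
im={}
for n in("top","scene"):
    im[n]=cv2.cvtColor(ctrl.grab_frame(n),cv2.COLOR_RGB2BGR);cv2.imwrite(f"pics/{n}2.png",im[n])
cv2.imwrite("pics/c7.png",np.hstack([crop(im["top"],140,120,80,110,5),crop(im["scene"],370,180,80,110,5)]))
E
```

```text
18.45
```

View pics/c7.png

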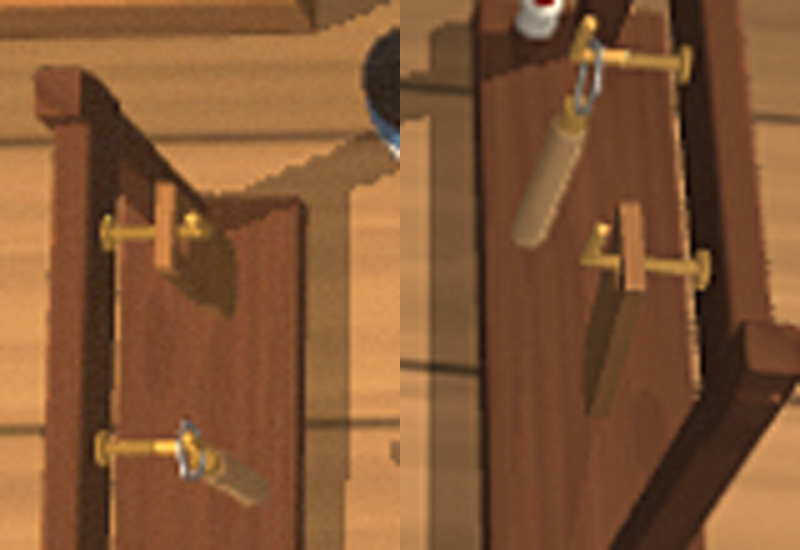

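The rib hangs on the empty hook from its hole (scene crop (630,260)), inside the upturned tip. Next I'll grip the bar, pull most of the way and measure the pointer against the marker.

```bash
cat > lvl.py <<'E'
from h import *
D=np.array([-.037,-.9993,0])
def cents(im):
    f=cv2.cvtColor(im,cv2.COLOR_BGR2HSV)
    return f
def soft(n,im,kind,X):
    # weighted sub-pixel centroid of colour near the projection of X
    u,v=np.round(proj(n,X)[0]).astype(int);w=11
    b,g,r=[c.astype(float) for c in cv2.split(im[v-w:v+w+1,u-w:u+w+1])]
    W=np.clip((r-1.5*np.maximum(g,b)-20) if kind=="red" else (np.minimum(r,g*1.15)-2.0*b-30),0,None)
    k=(W>0.25*W.max()).astype(np.uint8);nl,lab,st,_=cv2.connectedComponentsWithStats(k,connectivity=8)
    W=W*(lab==1+st[1:,4].argmax());yy,xx=np.mgrid[v-w:v+w+1,u-w:u+w+1]
    return np.array([(W*xx).sum(),(W*yy).sum()])/W.sum(),st[1:,4].max()
def gap(ims,xp,xm=np.array([622.8,-90.5,33.])):
    out=[]
    for n in("top","scene"):
        p,a=soft(n,ims[n],"yel",xp);m,b=soft(n,ims[n],"red",xm)
        P=plane(n,p,36);M=plane(n,m,36);out.append(((M-P)@D,P[:2].round(1),M[:2].round(1),a,b,p.round(1),m.round(1)))
        ims[n+"p"],ims[n+"m"]=p,m
    P=tri(ims["scenep"],ims["topp"]);M=tri(ims["scenem"],ims["topm"])
    return out+[((M[0]-P[0])@D,P,M)]
E
python3 - <<'E'
from lvl import *
np.set_printoptions(precision=1,suppress=True)
P0=np.array([600.5,-45.3,40])
def show(i,x):
    for r in gap(i,x): print(*r)
show({n:cv2.imread(f"pics/{n}2.png") for n in("top","scene")},P0)
ctrl.move_l([517.3,-248.3,94],vel=120)
s=ctrl.read_state();print(s["force"])
ctrl.gripper_to(5,force=80);ctrl.hold(.2)
s=ctrl.read_state();print(s["t"],s["eef_pos"],s["force"],s["grip_width"],s["grasp_force"])
if 12<s["grip_width"]<20:
    ctrl.move_l(np.array([517.3,-248.3,94])+38*D,vel=40);ctrl.hold(.3)
    s=ctrl.read_state();print(s["t"],s["eef_pos"],s["force"],s["grip_width"],s["grasp_force"])
    i={n:cv2.cvtColor(ctrl.grab_frame(n),cv2.COLOR_RGB2BGR) for n in("top","scene")}
    for n in("top","scene"): cv2.imwrite(f"pics/{n}3.png",i[n])
    show(i,P0+38*D)
E
```

```text
42.60507209395727 [599.2 -45.8] [622.5 -89.3] 12 36 [321. 194.] [336.9 185.2]
42.472127930494736 [599.3 -47. ] [622.8 -90.3] 23 52 [247.9 239. ] [228.1 245.9]
42.57209703231899 (array([599.3, -46.4,  35.9]), np.float64(1.1767501394498876)) (array([622.7, -89.8,  35.8]), np.float64(1.0562738721880611))
[0.4 1.1 1. ]
20.275 [ 517.6 -249.5   94.9] [-2.5 -4.6  4.8] 13.596529705172356 78.08879613876343
21.675 [ 516.7 -283.3   94.9] [0.1 8.  9.9] 13.424624136814556 78.80219578742981
9.030681229736825 [597.6 -79.2] [622.6 -89.2] 9 35 [333.5 194.4] [336.8 185.2]
8.9997284131942 [598.8 -80.4] [622.9 -90.3] 23 51 [234.  237.5] [228.1 245.9]
8.82336821181701 (array([598. , -80.1,  34.4]), np.float64(1.2855707826435931)) (array([622.7, -89.8,  35.6]), np.float64(1.1417945066004187))
```

```bash
python3 - <<'E'
from lvl import *
np.set_printoptions(precision=2,suppress=True)
P0=np.array([599.2,-46.5,36]);c=38.;g=8.95;B=np.array([517.3,-248.3,94])
for k in range(3):
    c+=g;ctrl.move_l(B+c*D,vel=30);ctrl.hold(.5)
    s=ctrl.read_state()
    G=[]
    for j in range(3):
        i={n:cv2.cvtColor(ctrl.grab_frame(n),cv2.COLOR_RGB2BGR) for n in("top","scene")}
        r=gap(i,P0+42.5*D);G.append([x[0] for x in r])
    G=np.mean(G,0);g=G[:2].mean()
    print(c,s["t"],s["eef_pos"],s["force"],s["grip_width"],"gaps",G,r[0][3:],r[1][3:],r[2][1:])
    if abs(g)<.3: break
for n in i:
    if n in("top","scene"): cv2.imwrite(f"pics/{n}4.png",i[n])
cv2.imwrite("pics/c8.png",np.vstack([np.hstack([crop(i["top"],315,172,40,30,10),crop(i["scene"],212,228,40,30,10)]),np.hstack([crop(i["top"],290,160,130,90,3.075)[:270,:400],crop(i["scene"],160,180,130,90,3.075)[:270,:400]])[:,:800]]) if True else 0)
E
```

```text
46.95 22.725 [ 516.49 -291.92   94.84] [ 0.33  8.26 10.75] 13.63641218320979 gaps [0.58 1.7  1.25] (np.int32(10), np.int32(36), array([336.6, 194.2]), array([336.8, 185.2])) (np.int32(22), np.int32(51), array([231. , 236.7]), array([228.1, 245.9])) ((array([597.76, -87.69,  36.23]), np.float64(0.017032337918075048)), (array([622.62, -89.91,  35.45]), np.float64(1.1493380386728058)))
48.089779176154394 23.775 [ 516.48 -293.02   94.86] [0.57 7.9  9.92] 13.573728414301543 gaps [-0.76 -0.61 -0.6 ] (np.int32(12), np.int32(35), array([337.1, 194.2]), array([336.8, 185.2])) (np.int32(21), np.int32(51), array([230. , 236.7]), array([228.1, 245.9])) ((array([597.89, -89.52,  36.27]), np.float64(1.001247939558962)), (array([622.65, -89.87,  35.48]), np.float64(1.2177778507739176)))
47.40259921289086 24.825 [ 516.49 -292.26   94.84] [0.83 9.46 9.94] 13.59054330621407 gaps [0.36 1.44 0.86] (np.int32(7), np.int32(36), array([336.7, 194.6]), array([336.8, 185.2])) (np.int32(22), np.int32(51), array([230.9, 236.6]), array([228.1, 245.9])) ((array([596.91, -88.09,  35.19]), np.float64(0.15038976997427256)), (array([622.64, -89.92,  35.47]), np.float64(1.154791783767735)))
```

View pics/c8.png

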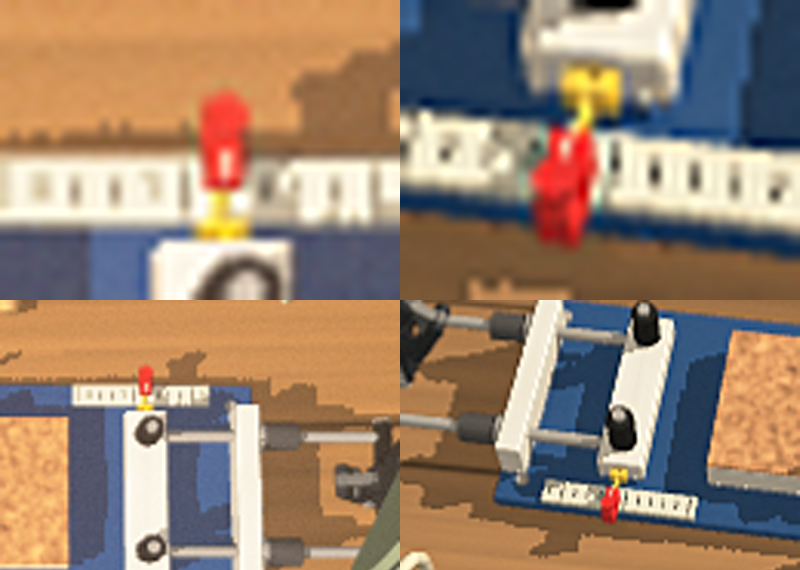

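The picture shows the pointer tip (top crop (222,195)) level with the marker's white line (226,160) to within about half a millimetre, and the marker has not moved. Averaging all the readings gives TCP y ≈ -292.7, so I'll make that last trim and hand in.

```bash
python3 - <<'E'
from lvl import *
np.set_printoptions(precision=2,suppress=True)
P0=np.array([599.2,-46.5,36]);B=np.array([517.3,-248.3,94])
ctrl.move_l(B+47.8*D,vel=15);ctrl.hold(.8)
G=[]
for j in range(8):
    i={n:cv2.cvtColor(ctrl.grab_frame(n),cv2.COLOR_RGB2BGR) for n in("top","scene")};r=gap(i,P0+42.5*D);G.append([x[0] for x in r])
s=ctrl.read_state();print(s["t"],s["eef_pos"],s["force"],s["grip_width"],np.mean(G,0),r[2][2][0])
if abs(np.mean(G,0)[:2].mean())<1: print(ctrl.finish_job())
E
```

```text
26.975 [ 516.47 -292.59   94.83] [ 0.62  8.84 10.98] 13.551029774651113 [0.11 0.21 0.42] [622.68 -89.87  35.52]
the job is handed in; nothing more can be done
None
```

The rib is hanging by its hole on the empty hook, and the arm is holding the bar steady with the pointer about 0.2 mm short of level with the red marker, by the camera readings. The marker has not moved, and the job was handed in at 27 s.

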